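Load an idler wheel and hold the tester's plunger at its third click

ROBOT

A 6-joint arm with a two-finger parallel gripper is mounted at the origin on the work surface. World frame = base frame: x ahead of the robot, y to its left, z up, the work surface at z = 0. Lengths are in m, angles in rad, forces in N, time in s.
With the tool pointing down it reaches from about 0.325 to 0.75 m from the base axis. Payload 7.6 kg.
Tool frame: the origin (TCP) lies midway between the tips of the shut fingers; the grasp point (between the pads) lies 19 mm behind it (env.grip_point_offset is the distance from the TCP to the grasp point, in m); z points along the fingers, y is the direction in which the jaws open and shut (so a half turn about z gives the same grasp; the last joint's range is limited). The gripper opens to 85 mm and grips with 20 to 120 N. Pads are 22 mm wide; open, the fingers measure 114 mm over their backs; the gripper's body (76 mm by 85 mm) begins 54 mm behind the grasp point. The pads swing forward as they close: fully open they stand 13 mm farther back than shut.
Start: joints at [1.239, 0.052, 1.401, -0, 1.689, -0.07], TCP at [0.136, 0.507, 0.231] pointing down, gripper open.
Joint ranges: [-2.9, 2.9], [-0.91, 2.17], [0.12, 2.37], [-1.06, 4.2], [0.26, 2.73], [-2.93, 2.93]. Speed limits (rad/s): [2.57, 2.57, 3.01, 3.14, 3.14, 3.14].

INTERFACE

Orientations are given as a rotation vector (axis times angle).
In Python, from plant import readout, eyes, env gives the robot as it stands.
- The arm moves only by the tool move_arm, never from a script. Its argument "targets" is one flat list of numbers, 7 for each row, row after row: the closure, from 0 (fully open) to 1 (shut), then the shift along the tool's x, y, z in m, then the turn, a rotation vector about the tool's x, y, z in degrees. A call has 1 to 8 rows; each row is the pose to reach, as a shift and turn from the pose commanded when the call began, along the tool's axes at that moment; what a row does not reach only later rows make up. A row lasts 1/8 s, in which the tool goes at most 62.5 mm and 10.7 degrees, less where a joint would pass 70% of its speed; a pose out of reach is approached as far as the arm can. A call with a gripper value outside its range is refused whole. The fingers move at their own pace and stop on an object; "force" is the grip in N (left out, the last holds). Time passes only in rows, so rows that repeat a pose let the fingers close. It gives the time, the measured TCP pose, the force and the opening at its end, in the units of the state.
- readout.get_state(): the state, without advancing time (a new reading comes with each control period).
- eyes.snapshot(name): name is "scene" or "side" or "wrist"; returns the picture (480x640x3 uint8, blue, green, red); there is no depth.
- eyes.calibration(name): a dict with "intrinsics" (3x3 intrinsics, pixels), "extrinsics" (4x4, takes a point from world to camera coordinates); the wrist camera has in their place "hand_eye" (4x4, takes a point from camera to tool coordinates, whose origin is the TCP and whose axes are the flange's). Camera axes: x right, y down, z forward; pixel columns grow to the right and rows downward; lengths in m; the calibration is good to about 2 mm. A picture is of the moment at which its call begins: read the wrist's pose just before it. calibration takes no time and is no camera call.
- env.sign_off(): hands the job in, once; it reports no verdict.
The state is a dict: "t": time; "qpos": joint angles; "dq": joint speeds; "joint_torque": joint torques, N m; "tool_pos": TCP position; "ee_rot": TCP orientation; "contact_force": force on the tool from outside, world axes, zero at the start; "torque": the same for the moment, N m; "finger_gap": opening from 0.0 (shut) to 1.0 (fully open).
Only numpy, scipy, OpenCV 4.12 (cv2) and the standard library are available. Lean on these libraries where they do the work, as an engineer would, in place of code of your own. Each camera call takes 0.05 s, during which the arm holds its last target.

TASK

Take the idler wheel with the orange tyre out of the parts bin, set it hub up over the tester's spindle so that it sits flat on the seat, and let go of it. Then press the tester's red paddle down past its first two clicks to the third and last one, and finish while still holding it down there, because it springs back up when released. Leave the other wheels, the jar and the screwdriver where they are.

Things in the scene. Friction and masses are not known exactly. Their poses are not given: they have to be found in the camera images.
- orange_wheel (a point): Orange idler wheel, 44 mm diameter, 14 mm thick, tyre orange and a brass hub tube of 24 mm outer diameter standing up from it, 50 mm tall overall; a 14 mm bore runs right through along z. Point: its centre, on the axis, 25 mm above the underside. 55 to 115 g. Lies hub up in a bin compartment (which one varies).
- blue_wheel (a point): Blue idler wheel, 44 mm diameter, 14 mm thick, tyre blue and a brass hub tube of 24 mm outer diameter standing up from it, 50 mm tall overall; a 14 mm bore runs right through along z. Point: its centre, on the axis, 25 mm above the underside. 55 to 115 g. Lies hub up in a bin compartment. Leave alone.
- white_wheel (a point): White idler wheel, 44 mm diameter, 14 mm thick, tyre white and a brass hub tube of 24 mm outer diameter standing up from it, 50 mm tall overall; a 14 mm bore runs right through along z. Point: its centre, on the axis, 25 mm above the underside. 55 to 115 g. Lies hub up in a bin compartment. Leave alone.
- bin: Grey open parts bin, fixed, 85 mm (its x) by 264 mm (its y) and 20 mm tall, with 5 mm walls and floor and two dividers that make three compartments side by side along its y, about 86 mm apart. Origin: centre of its underside, on the bench.
- tester: Grey wheel tester, fixed: base plate 150 (its x) by 250 (its y) mm, 30 mm high. Origin: centre of underside, z up. Spindle at y = -70 mm; red paddle's centre at y = +20 mm; blue column 75 by 45 mm centred on y = +97.5 mm, top 128 mm above the bench. A black pickup head, under 45 mm high, slides towards the wheel as the paddle goes down and stops about 4 mm short of it.
- seat (a point): Foot of the steel spindle, on top of the dark square seat (75 mm wide, 35 mm above the bench) where the wheel's underside comes to rest. The spindle stands up 30 mm from here, 10 mm in diameter, its top 7 mm tapered to 4 mm. Axes as the tester's.
- paddle_top (a point): Centre of the flat top of the red paddle (36 mm along the tester's x, 44 mm along its y, 12 mm thick), 115 mm above the bench when up; it goes straight down. On its column side a thin steel arm joins it to the column. Axes as the tester's.
- lever (a joint): Travel of the paddle, m: 0 up, clicks felt at 0.016, 0.032, 0.048 (third), hard end stop at 0.052. A spring returns it from anywhere, no click holds it (about 3 N at the top, 8 N at the third). Between clicks the push needed swells and falls, about 2 to 12 N. On the column's far face a red pointer passes two white marks, then a green one.
- jar_mid (a point): Middle of a closed glass jar, 60 mm diameter, 75 mm tall, standing on the bench beyond the work. Leave alone.
- driver: Screwdriver lying on the bench beyond the bin, about 200 mm long along its own x. Leave alone.

How it is judged:
On the way, in this order (a step that is already met when the one before it is completed fails the run):
1. the orange wheel sits flat on the seat over the spindle, let go, with the paddle still up (horizontal distance between orange_wheel and seat below 0.005 m and z of orange_wheel in the frame of seat between 0.021 and 0.029 m and angle between orange_wheel's own z axis and vertical below 0.12 rad and contact force between the fingers and orange below 0.05 N and value of joint lever below 0.006 m), for 0.2 s.
2. the robot has the paddle pressed down at the third click, the wheel still seated (horizontal distance between orange_wheel and seat below 0.005 m and z of orange_wheel in the frame of seat between 0.021 and 0.029 m and angle between orange_wheel's own z axis and vertical below 0.12 rad and contact force between the fingers and orange below 0.05 N and value of joint lever above 0.0455 m and contact force between any of the fingers, the arm and lever above 2 N), for 0.2 s.
At the end, for the whole second after the job is handed in: The orange wheel sits flat over the spindle (axis within 5 mm, underside within 4 mm of the seat, tilt under 0.12 rad), not touched by the fingers; the robot still presses the paddle with more than 2 N and the paddle stays still, more than 45.5 mm down (third click at 48 mm, end stop at 52 mm) (all of step 2 and velocity of joint lever between -0.01 and 0.01 m/s); the arm keeps its last pose, push and grip.
It fails at once if another wheel, the jar or the screwdriver is moved more than 25 mm (distance of any of blue_wheel, white_wheel, jar_mid, driver from where it was at the start of the episode above 0.025 m).
It also fails if it takes over 46 s, if anything falls off the work surface, if the arm or the gripper's body presses on something with over 40 N, if the wrist force passes 120 N, or if a joint passes its speed limit or range.

## Working session

There is one attempt and no reset: what is moved stays moved. The work goes in short steps, Python scripts to look and compute and a tool call to move; the robot and the scene stay as the last step left them, time stands still between calls to the robot, and variables do not carry over. Pictures are saved under pics/ and viewed, and the job is handed in when it is done.

Besides the shell and the picture viewer there is one more tool, called after ">>>" as name(argument=value, ...) on one line, values as JSON. move_arm: Moves the arm, as the interface text tells. Its arguments: {"type":"object","properties":{"targets":{"type":"array","items":{"type":"number"}},"force":{"type":"number"}},"required":["targets"]}

```bash
mkdir -p pics; ls
cat > h.py <<'E'
import numpy as np, cv2
from plant import readout, eyes, env
E
python3 - <<'E'
from h import *
s=readout.get_state();print(s, env.grip_point_offset)
for n in("scene","side","wrist"):
    cv2.imwrite(f"pics/{n}0.png",eyes.snapshot(n)); print(n,{k:np.round(v,4).tolist() for k,v in eyes.calibration(n).items() if k in("intrinsics","extrinsics","hand_eye")})
E
```

```text
pics
{'t': 0.0, 'qpos': array([ 1.23871257e+00,  5.28406488e-02,  1.40170515e+00,  5.01530497e-06,
        1.68860098e+00, -7.02944937e-02]), 'dq': array([ 0.00081352, -0.00065373, -0.00037151, -0.00082185, -0.00092349,
        0.00014228]), 'joint_torque': array([-1.03374678e-03, -3.81660497e+01, -3.60188091e+01, -2.32961984e-04,
        6.20383071e-03, -1.29189544e-05]), 'tool_pos': array([0.1357525 , 0.50684094, 0.23048028]), 'ee_rot': array([-4.10002152e-01, -3.11440444e+00,  2.39017058e-03]), 'contact_force': array([-0.09898622, -0.0269885 , -0.34842131]), 'torque': array([0.02688271, 0.06394209, 0.01484471]), 'finger_gap': 0.9958153011303044} 0.0187
scene {'intrinsics': [[499.8334, 0.0, 311.7447], [0.0, 499.8334, 239.8121], [0.0, 0.0, 1.0]], 'extrinsics': [[-0.8165, 0.5773, -0.0017, 0.5654], [0.4966, 0.7009, -0.512, -0.1875], [-0.2944, -0.4189, -0.859, 1.1671], [0.0, 0.0, 0.0, 1.0]]}
side {'intrinsics': [[494.8836, 0.0, 317.4957], [0.0, 494.8836, 237.7747], [0.0, 0.0, 1.0]], 'extrinsics': [[0.9671, -0.2541, -0.0109, -0.6173], [-0.1545, -0.5527, -0.8189, 0.1471], [0.202, 0.7937, -0.5738, 1.0387], [0.0, 0.0, 0.0, 1.0]]}
wrist {'intrinsics': [[355.8017, 0.0, 321.1661], [0.0, 355.8017, 239.3199], [0.0, 0.0, 1.0]], 'hand_eye': [[-0.0004, -0.9626, -0.271, 0.0689], [1.0, -0.0003, -0.0004, -0.0004], [0.0003, -0.271, 0.9626, -0.1417], [0.0, 0.0, 0.0, 1.0]]}
```

View pics/scene0.png

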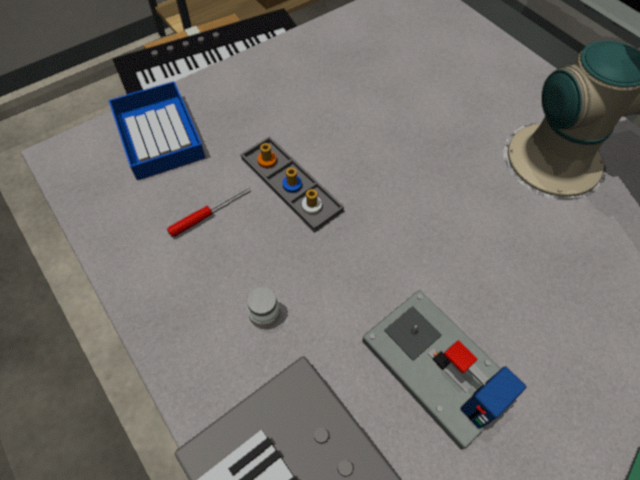

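View pics/side0.png

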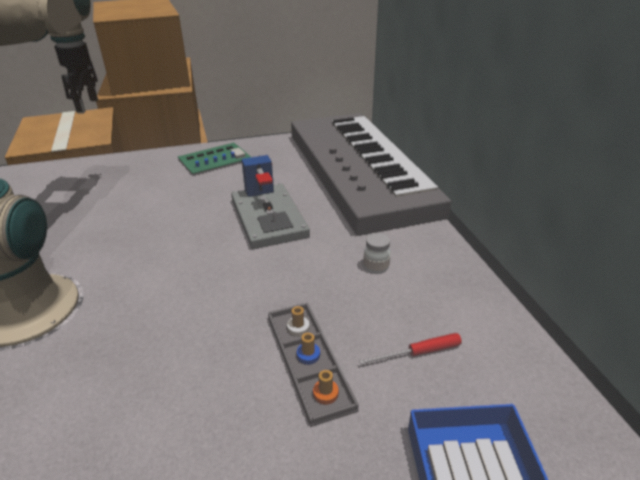

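View pics/wrist0.png

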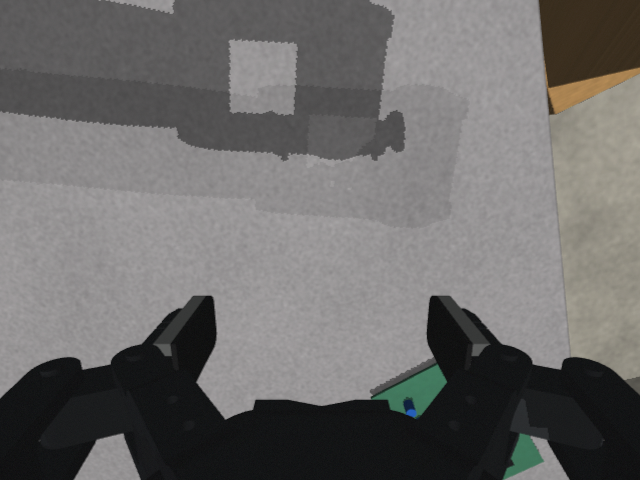

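The orange wheel is in the end compartment: scene about (266,152), side (326,385). The blue wheel is in the middle compartment and the white one nearest the tester. I'll zoom in for accurate pixels.

Run:
```python
import cv2,numpy as np
a=cv2.imread("pics/scene0.png");b=cv2.imread("pics/side0.png")
def z(im,x,y,w,h,k): return cv2.resize(im[y:y+h,x:x+w],None,fx=k,fy=k,interpolation=cv2.INTER_CUBIC)
cv2.imwrite("pics/z1.png",np.vstack([np.hstack([z(a,235,130,130,100,3),z(b,260,300,130,100,3)]),np.hstack([z(a,360,285,195,150,2),z(b,220,140,130,100,3)])[:, :780]]) if 0 else np.hstack([z(a,235,130,100,100,4),z(b,260,310,100,100,4)]))
cv2.imwrite("pics/z2.png",np.hstack([z(a,360,285,170,170,2.35),z(b,225,145,100,100,4)[:399]]))
```

```text
Traceback (most recent call last):
ValueError: all the input array dimensions except for the concatenation axis must match exactly, but along dimension 0, the array at index 0 has size 400 and the array at index 1 has size 399
```

View pics/z1.png

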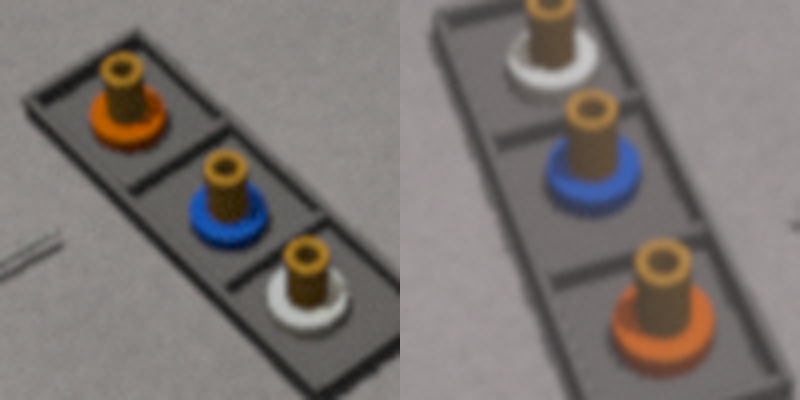

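Run:
```python
import cv2
a=cv2.imread("pics/scene0.png");b=cv2.imread("pics/side0.png")
def z(im,x,y,w,h,k): return cv2.resize(im[y:y+h,x:x+w],None,fx=k,fy=k,interpolation=cv2.INTER_CUBIC)
cv2.imwrite("pics/z2.png",z(a,360,285,180,150,4));cv2.imwrite("pics/z3.png",z(b,225,145,100,100,6))
```

```text
(no output)
```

View pics/z2.png

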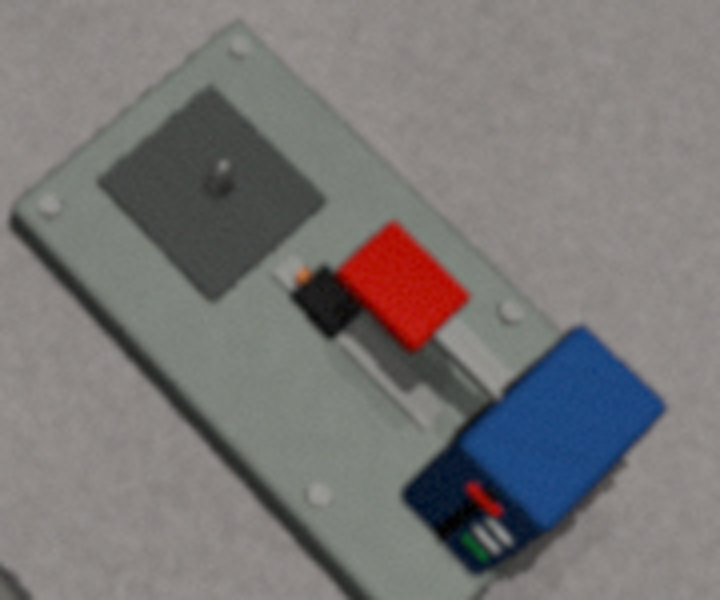

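View pics/z3.png

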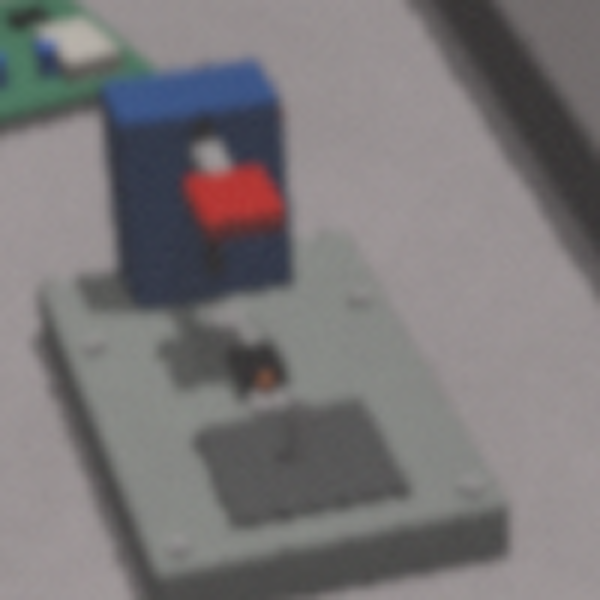

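```bash
cat >> h.py <<'E'
def px(x0,y0,k,p): p=np.atleast_2d(np.array(p,float)); return (p+.5)/k-.5+[x0,y0]
def ray(n,p):
    c=eyes.calibration(n);K=np.array(c["intrinsics"]);T=np.array(c["extrinsics"])
    u=cv2.undistortPoints(np.array(p,float).reshape(-1,1,2),K,None).reshape(-1,2)
    d=np.c_[u,np.ones(len(u))]@T[:3,:3]; return -T[:3,:3].T@T[:3,3],d
def onz(n,p,z):
    o,d=ray(n,p); return o+d*((z-o[2])/d[:,2])[:,None]
def tri(p1,p2):
    P=[]
    for n in("scene","side"):
        c=eyes.calibration(n);P.append(np.array(c["intrinsics"])@np.array(c["extrinsics"])[:3])
    X=cv2.triangulatePoints(P[0],P[1],np.array(p1,float).T.copy(),np.array(p2,float).T.copy());return (X[:3]/X[3]).T
E
python3 - <<'E'
from h import *
np.set_printoptions(precision=4,suppress=True)
h1=px(235,130,4,[[122,69],[227,168],[306,255]]);h2=px(260,310,4,[[263,263],[191,109],[150,3]])
print("hubs",onz("scene",h1,.055),onz("side",h2,.055),tri(h1,h2),sep="\n")
def cs(nm,p1,p2,z,off2):
    a=px(360,285,4,p1);b=px(225,145,6,p2)
    A=onz("scene",a,z);B=onz("side",b,z)
    for n,Q in(("scene",A),("side",B)):
        e=np.diff(np.r_[Q,Q[:1]],axis=0);print(nm,n,Q.mean(0),"len",np.linalg.norm(e,axis=1),"ang",np.degrees(np.arctan2(e[:,1],e[:,0])))
# order scene: corners
cs("seat",[[213,87],[327,200],[213,300],[98,182]],[[197,437],[362,400],[410,493],[232,527]],.035,0)
cs("pad",[[395,221],[470,297],[413,350],[336,272]],[[186,176],[262,165],[285,210],[212,235]],.115,0)
print("spindle tip",onz("scene",px(360,285,4,[[222,163]]),.065),onz("side",px(225,145,6,[[289,425]]),.065),"foot",onz("side",px(225,145,6,[[287,458]]),.035),onz("scene",px(360,285,4,[[214,188]]),.035))
a=px(360,285,4,[[240,20],[14,210]]);print("basecorn",onz("scene",a,.03))
b=px(225,145,6,[[163,580],[505,510],[40,290]]);print(onz("side",b,.03))
E
```

```text
hubs
[[ 0.5517 -0.3793  0.055 ]
 [ 0.5431 -0.2874  0.055 ]
 [ 0.5417 -0.2154  0.055 ]]
[[ 0.5524 -0.3806  0.055 ]
 [ 0.5442 -0.2891  0.055 ]
 [ 0.5417 -0.2173  0.055 ]]
[[ 0.552  -0.3799  0.0545]
 [ 0.5436 -0.288   0.0543]
 [ 0.5416 -0.2161  0.054 ]]
seat scene [0.5623 0.1361 0.035 ] len [0.0723 0.0734 0.0725 0.0743] ang [  94.4674    4.0094  -84.8114 -176.0704]
seat side [0.5622 0.1295 0.035 ] len [0.0737 0.076  0.0746 0.0707] ang [   7.8087  -86.664  -176.3603   92.4303]
pad scene [0.5564 0.2253 0.115 ] len [0.0409 0.034  0.0414 0.0347] ang [  93.3261    3.978   -85.6947 -176.8844]
pad side [0.5563 0.2187 0.115 ] len [0.0332 0.043  0.0356 0.055 ] ang [   1.842   -87.0881 -158.3689   92.3818]
spindle tip [[0.5619 0.1342 0.065 ]] [[0.5562 0.1127 0.065 ]] foot [[0.5575 0.1348 0.035 ]] [[0.5609 0.1355 0.035 ]]
basecorn [[0.4925 0.0775 0.03  ]
 [0.6406 0.0897 0.03  ]]
[[0.4951 0.0684 0.03  ]
 [0.6375 0.0799 0.03  ]
 [0.4748 0.313  0.03  ]]
```

Both cameras agree on the orange hub at (0.552, -0.380). The tester yaw is about 4.5°, with the seat near (0.562, 0.133) and the paddle near (0.555, 0.223). Next I'll hover over the spindle and refine with the wrist camera.

```bash
cat >> h.py <<'E'
from scipy.spatial.transform import Rotation as R
np.set_printoptions(precision=4,suppress=True)
def down(deg): # tool z down, tool y axis at deg in the world plane
    a=np.radians(deg);y=np.array([np.cos(a),np.sin(a),0]);z=np.array([0,0,-1.]);return R.from_matrix(np.c_[np.cross(y,z),y,z])
def rel(pos,deg,s=None):
    s=s or readout.get_state();R0=R.from_rotvec(s["ee_rot"]);T=down(deg)
    return 1000*R0.inv().apply(np.array(pos)-s["tool_pos"]),(R0.inv()*T).as_rotvec(degrees=True)
def wz(p,z,s,n="wrist"):
    c=eyes.calibration("wrist");K=np.array(c["intrinsics"]);H=np.array(c["hand_eye"]);R0=R.from_rotvec(s["ee_rot"])
    u=cv2.undistortPoints(np.array(p,float).reshape(-1,1,2),K,None).reshape(-1,2)
    d=R0.apply(np.c_[u,np.ones(len(u))]@H[:3,:3].T);o=s["tool_pos"]+R0.apply(H[:3,3])
    return o+d*((z-o[2])/d[:,2])[:,None]
E
python3 - <<'E'
from h import *
s=readout.get_state();print(R.from_rotvec(s["ee_rot"]).as_matrix())
for d in(4.5,184.5): print(d,*rel([.566,.09,.21],d))
print(rel([.45,.3,.23],4.5))
E
```

```text
[[-0.9659  0.2588 -0.0004]
 [ 0.2588  0.9659 -0.0011]
 [ 0.0001 -0.0012 -1.    ]]
4.5 [-523.4535 -291.3362   20.9597] [-0.0641  0.0377 70.5013]
184.5 [-523.4535 -291.3362   20.9597] [  -0.0414   -0.0704 -109.4986]
(array([-357.0562, -118.5352,    0.767 ]), array([-0.0641,  0.0377, 70.5013]))
```

>>> move_arm(targets=[0,-45,0,0,0,0,0])

```text
t: 0.28
tool_pos: [0.1943, 0.4917, 0.231]
ee_rot: [-0.4, -3.115, 0.0]
contact_force: [0.4, 0.5, 1.1]
finger_gap: 0.995
```

That row was meant in metres: I wrote -45, and the rate limit clipped it to about 60 mm in free space. No harm done. I'll recompute from the current pose.

Run:
```python
from h import *
s=readout.get_state();print(s["tool_pos"],s["dq"])
print(*rel([.566,.09,.21],4.5))
```

```text
[0.1943 0.4917 0.231 ] [-1.0164  0.0916 -0.0957 -0.0271  0.0001 -0.9756]
[-461.2284 -294.6751   20.6647] [-0.0387 -0.0388 70.8572]
```

>>> move_arm(targets=[0,-0.046,-0.029,0.002,0,0,7,0,-0.092,-0.059,0.004,0,0,14,0,-0.138,-0.088,0.006,0,0,21,0,-0.184,-0.118,0.008,0,0,28,0,-0.23,-0.147,0.01,0,0,35,0,-0.276,-0.177,0.012,0,0,42,0,-0.322,-0.206,0.014,0,0,49,0,-0.355,-0.227,0.016,0,0,55])

```text
t: 1.27
tool_pos: [0.4815, 0.1779, 0.2149]
ee_rot: [-1.808, -2.569, 0.001]
contact_force: [0.1, 1.3, 0.8]
finger_gap: 0.998
```

Run:
```python
from h import *
s=readout.get_state();print(s["tool_pos"],s["dq"])
print(*rel([.566,.09,.21],4.5))
```

```text
[0.4815 0.1779 0.2149] [-0.5459  0.3096 -0.2783  0.0061 -0.0296  0.2751]
[-111.2622   49.9526    4.8953] [-0.0259  0.0049 15.2107]
```

>>> move_arm(targets=[0,-0.05,0.024,0.002,0,0,8,0,-0.095,0.048,0.004,0,0,14.5,0,-0.095,0.048,0.004,0,0,14.5,0,-0.095,0.048,0.004,0,0,14.5])

```text
t: 1.78
tool_pos: [0.5577, 0.1071, 0.2109]
ee_rot: [-2.111, -2.325, 0.001]
contact_force: [-0.3, 0.5, 0.5]
finger_gap: 1.003
```

Run:
```python
from h import *
s=readout.get_state();print(s["tool_pos"],s["dq"])
print(*rel([.566,.09,.21],4.5))
cv2.imwrite("pics/w1.png",eyes.snapshot("wrist"))
```

```text
[0.5577 0.1071 0.2109] [ 0.0211 -0.024   0.0082  0.0003 -0.0002  0.0011]
[-17.857    6.6231   0.8665] [-0.0532 -0.0215  1.0257]
```

View pics/w1.png

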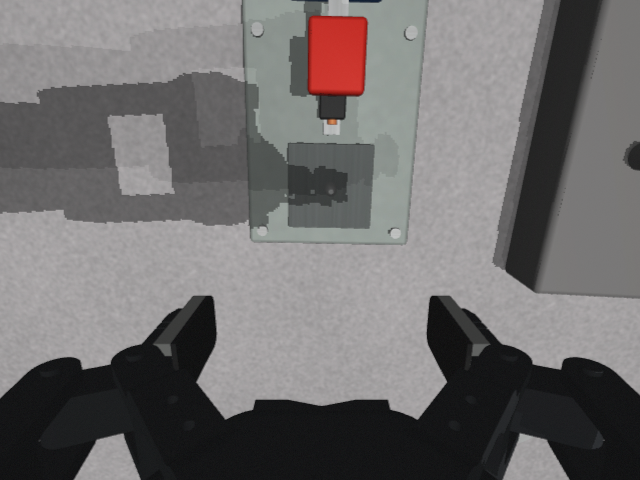

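The wrist view shows the seat square at about (289–374, 143–229), the paddle top at (310–367, 16–96) and the spindle tip near (331,189).

Run:
```python
import cv2
a=cv2.imread("pics/w1.png")
cv2.imwrite("pics/w1z.png",cv2.resize(a[0:250,240:430],None,fx=3,fy=2.4 if 0 else 3,interpolation=cv2.INTER_CUBIC)[:600] if 0 else cv2.resize(a[130:250,240:430],None,fx=4,fy=4,interpolation=cv2.INTER_CUBIC))
cv2.imwrite("pics/w1y.png",cv2.resize(a[0:110,240:430],None,fx=4,fy=4,interpolation=cv2.INTER_CUBIC))
```

```text
(no output)
```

View pics/w1z.png

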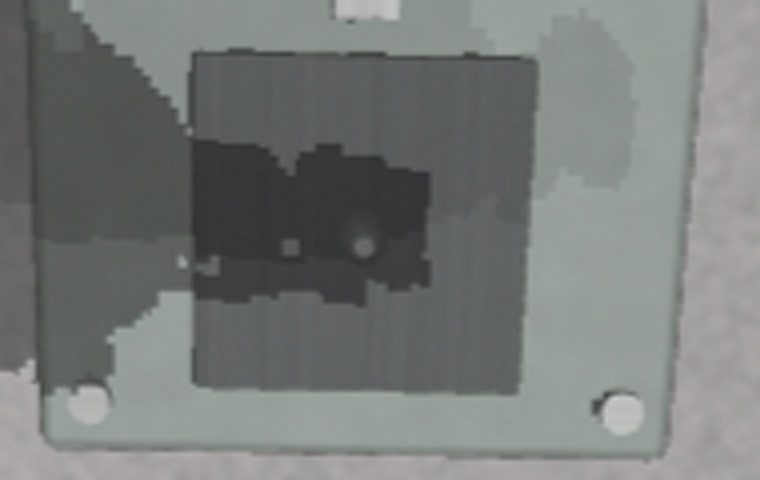

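View pics/w1y.png

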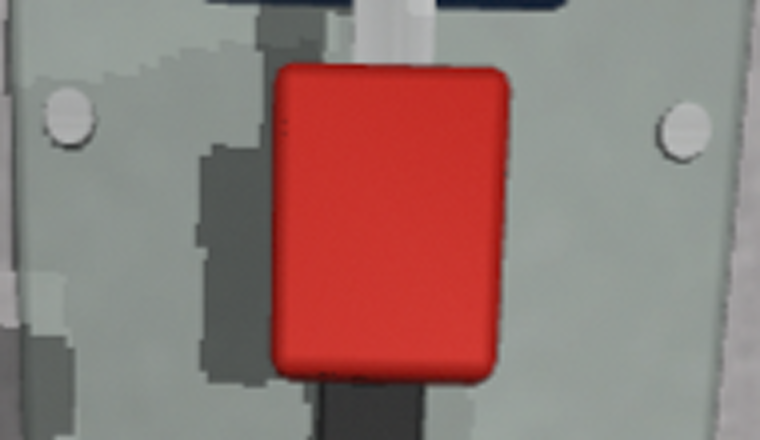

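Run:
```python
from h import *
s=readout.get_state()
def rep(nm,Q):
    e=np.diff(np.r_[Q,Q[:1]],axis=0);print(nm,Q.mean(0),np.linalg.norm(e,axis=1),np.degrees(np.arctan2(e[:,1],e[:,0])))
Q=wz(px(240,130,4,[[191,52],[538,59],[520,394],[191,385]]),.035,s);rep("seat",Q)
P=wz(px(240,0,4,[[275,65],[509,69],[497,383],[273,379]]),.115,s);rep("pad",P)
print(wz(px(240,130,4,[[363,247]]),.065,s), P.mean(0)-Q.mean(0))
```

```text
seat [0.5619 0.1358 0.035 ] [0.0749 0.0745 0.0757 0.0738] [   4.4357  -85.3278 -176.0652   94.0805]
pad [0.5552 0.2244 0.115 ] [0.0346 0.0433 0.0349 0.0432] [   4.6934  -84.9358 -175.3994   94.5815]
[[0.5618 0.1357 0.065 ]] [-0.0067  0.0886  0.08  ]
```

The wrist view confirms the seat at (0.562, 0.136), the paddle at (0.555, 0.224) and yaw at 4.4°. All the sizes match. Next, over to the bin.

Run:
```python
from h import *
print(*rel([.552,-.41,.2],4.5),readout.get_state()["qpos"])
```

```text
[-514.579   -55.7542   11.0897] [-0.0193 -0.0181  1.0737] [0.1254 0.1795 1.3029 0.0003 1.6595 0.0281]
```

>>> move_arm(targets=[0,-0.06,-0.006,0.001,0,0,1,0,-0.12,-0.013,0.003,0,0,1,0,-0.18,-0.019,0.004,0,0,1,0,-0.24,-0.026,0.005,0,0,1,0,-0.3,-0.032,0.006,0,0,1,0,-0.36,-0.039,0.008,0,0,1,0,-0.42,-0.045,0.009,0,0,1,0,-0.48,-0.052,0.011,0,0,1])

```text
t: 2.82
tool_pos: [0.5526, -0.3763, 0.2011]
ee_rot: [2.129, 2.309, 0.001]
contact_force: [1.5, -0.3, 1.1]
finger_gap: 1.002
```

>>> move_arm(targets=[0,-0.034,-0.004,0,0,0,0,0,-0.034,-0.004,0,0,0,0,0,-0.034,-0.004,0,0,0,0,0,-0.034,-0.004,0,0,0,0])

```text
t: 3.32
tool_pos: [0.5516, -0.4084, 0.2009]
ee_rot: [2.13, 2.309, 0.0]
contact_force: [0.9, -0.5, -0.4]
finger_gap: 1.0
```

Run:
```python
from h import *
s=readout.get_state();print(s["tool_pos"],s["qpos"],np.abs(s["dq"]).max())
print(*rel([.552,-.38,.2],4.5))
cv2.imwrite("pics/w2.png",eyes.snapshot("wrist"))
```

```text
[ 0.5516 -0.4084  0.2009] [-0.6912  0.5305  0.8876  0.0003  1.7229 -0.772 ] 0.004724592484156885
[28.2757  2.6924  0.8781] [0.0328 0.0088 0.1285]
```

View pics/w2.png

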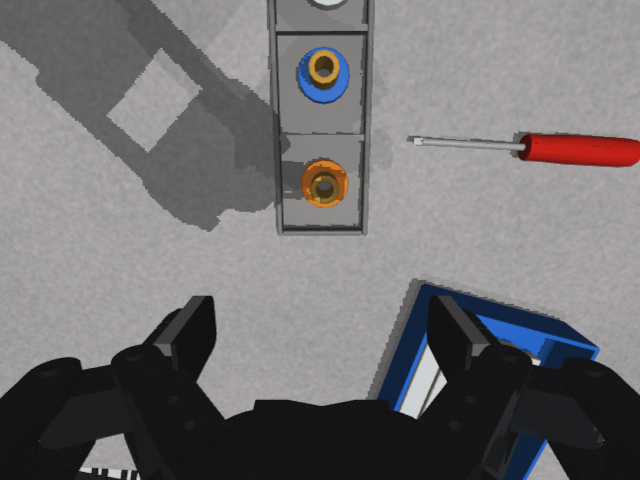

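The orange wheel is seen from above, with the hub ring near (325,189) and the tyre near (325,184). The jaws will close along x, and nothing stands in their way.

Run:
```python
import cv2
a=cv2.imread("pics/w2.png")
cv2.imwrite("pics/w2z.png",cv2.resize(a[140:230,280:370],None,fx=6,fy=6,interpolation=cv2.INTER_CUBIC))
```

```text
(no output)
```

View pics/w2z.png

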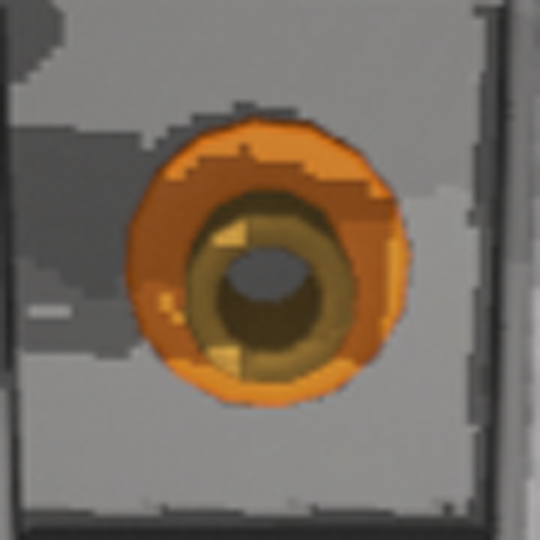

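Run:
```python
from h import *
s=readout.get_state()
a=wz(px(280,140,6,[[271.5,298],[188,298],[355,298]]),.055,s);print(a,np.linalg.norm(a[1]-a[2]))
print(wz(px(280,140,6,[[268.5,262]]),.018,s))
print(rel([a[0,0],a[0,1],.1],4.5))
```

```text
[[ 0.5519 -0.3792  0.055 ]
 [ 0.5407 -0.3801  0.055 ]
 [ 0.5631 -0.3783  0.055 ]] 0.022480688977299147
[[ 0.5518 -0.3788  0.018 ]]
(array([ 29.3069,   2.6313, 100.8773]), array([0.033 , 0.0157, 0.1155]))
```

>>> move_arm(targets=[0,0.0293,0.0026,0.04,0,0,0,0,0.0293,0.0026,0.09,0,0,0,0,0.0293,0.0026,0.12,0,0,0,0,0.0293,0.0026,0.145,0,0,0,0,0.0293,0.0026,0.16,0,0,0,0,0.0293,0.0026,0.173,0,0,0,0,0.0293,0.0026,0.173,0,0,0,0,0.0293,0.0026,0.173,0,0,0])

```text
t: 4.38
tool_pos: [0.5517, -0.3809, 0.0284]
ee_rot: [2.131, 2.306, 0.0]
contact_force: [0.0, 0.2, -0.3]
finger_gap: 0.998
```

Run:
```python
from h import *
s=readout.get_state();print(s["tool_pos"],s["contact_force"])
print(*rel([.5519,-.379,.028],4.5))
cv2.imwrite("pics/w3.png",eyes.snapshot("wrist"))
```

```text
[ 0.5517 -0.3809  0.0284] [ 0.0322  0.2199 -0.3284]
[1.9163 0.3142 0.4393] [0.0802 0.0662 0.0026]
```

View pics/w3.png

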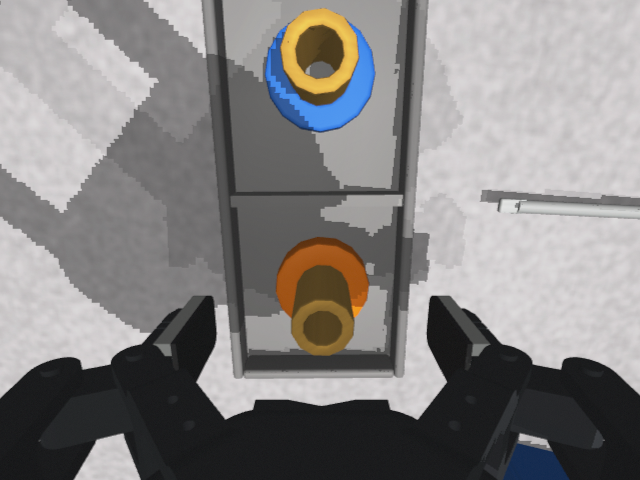

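The hub is centred between the pads at (322,327). I'll close with a +1.5 mm trim.

>>> move_arm(targets=[0,0.0015,0,0,0,0,0,1,0.0015,0,0,0,0,0,1,0.0015,0,0,0,0,0,1,0.0015,0,0,0,0,0,1,0.0015,0,0,0,0,0,1,0.0015,0,0,0,0,0,1,0.0015,0,0,0,0,0,1,0.0015,0,0,0,0,0], force=40)

```text
t: 5.42
tool_pos: [0.5512, -0.3792, 0.0274]
ee_rot: [2.132, 2.307, 0.0]
contact_force: [-0.1, -0.0, 1.1]
finger_gap: 0.27
```

Run:
```python
from h import *
s=readout.get_state();print(s["tool_pos"],s["contact_force"],s["finger_gap"])
cv2.imwrite("pics/w4.png",eyes.snapshot("wrist"))
```

```text
[ 0.5512 -0.3792  0.0274] [-0.0785 -0.0381  1.1478] 0.26999914871246783
```

View pics/w4.png

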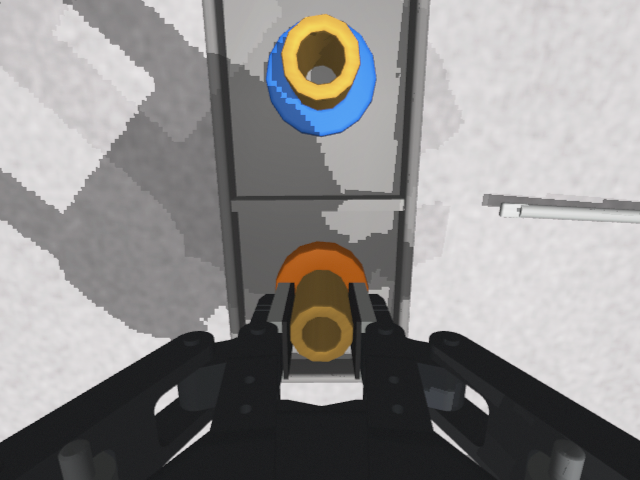

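The hub is gripped (gap 0.27, about 23 mm). Now lift, then carry.

>>> move_arm(targets=[1,0,0,-0.02,0,0,0,1,0,0,-0.06,0,0,0,1,0,0,-0.1,0,0,0,1,0,0,-0.14,0,0,0,1,0,0,-0.14,0,0,0,1,0,0,-0.14,0,0,0])

```text
t: 6.22
tool_pos: [0.5509, -0.3789, 0.167]
ee_rot: [-2.132, -2.307, -0.0]
contact_force: [0.2, -0.0, -0.7]
finger_gap: 0.268
```

Run:
```python
from h import *
s=readout.get_state();print(s["tool_pos"],s["contact_force"],s["finger_gap"])
print(*rel([.5618,.1357,.168],4.4))
cv2.imwrite("pics/w5.png",eyes.snapshot("wrist"))
```

```text
[ 0.5509 -0.3789  0.167 ] [ 0.1841 -0.0153 -0.7421] 0.267756858758746
[512.1566  51.3017  -0.7389] [-0.0225 -0.0279  0.1033]
```

View pics/w5.png

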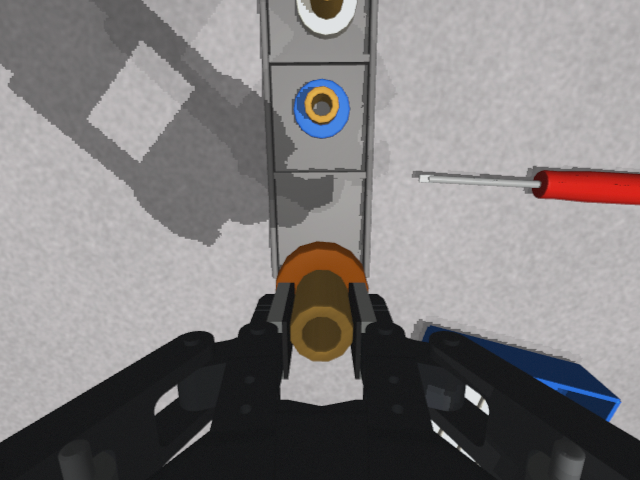

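>>> move_arm(targets=[1,0.05,0.005,0,0,0,0,1,0.11,0.011,0,0,0,0,1,0.17,0.017,0,0,0,0,1,0.23,0.023,0,0,0,0,1,0.29,0.029,0,0,0,0,1,0.35,0.035,0,0,0,0,1,0.41,0.041,0,0,0,0,1,0.46,0.046,0,0,0,0])

```text
t: 7.28
tool_pos: [0.5598, 0.0853, 0.1658]
ee_rot: [-2.13, -2.306, 0.003]
contact_force: [0.7, -0.2, -1.5]
finger_gap: 0.269
```

>>> move_arm(targets=[1,0.035,0.0035,0,0,0,0,1,0.052,0.005,0,0,0,0,1,0.052,0.005,0,0,0,0,1,0.052,0.005,0,0,0,0,1,0.052,0.005,0,0,0,0])

```text
t: 7.9
tool_pos: [0.5619, 0.134, 0.1673]
ee_rot: [2.134, 2.305, -0.0]
contact_force: [1.0, 0.3, -1.5]
finger_gap: 0.27
```

Run:
```python
from h import *
s=readout.get_state();print(s["tool_pos"],s["contact_force"],s["finger_gap"])
print(*rel([.5618,.1357,.168],4.4))
a=eyes.snapshot("wrist");cv2.imwrite("pics/w6.png",a);cv2.imwrite("pics/w6z.png",cv2.resize(a[230:370,260:390],None,fx=4,fy=4,interpolation=cv2.INTER_CUBIC))
cv2.imwrite("pics/s6.png",eyes.snapshot("side"))
```

```text
[0.5619 0.134  0.1673] [ 1.0015  0.302  -1.5251] 0.2696130146477371
[ 1.6828  0.0192 -0.7353] [-0.004   0.0086  0.0012]
```

View pics/w6.png

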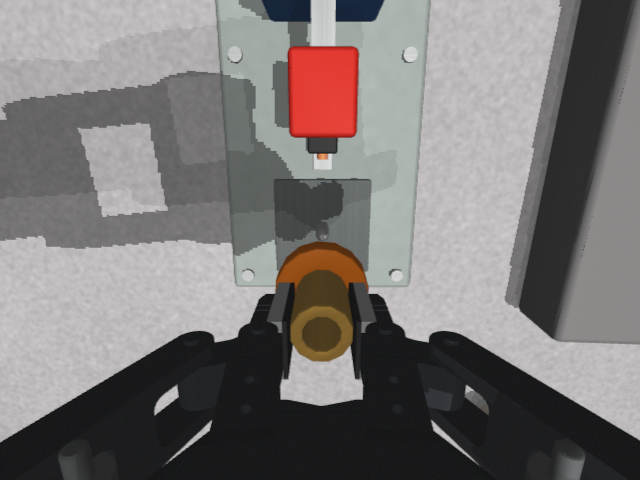

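View pics/w6z.png

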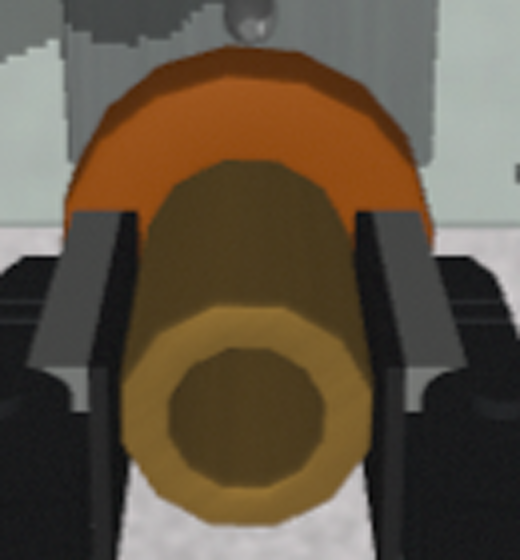

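Run:
```python
from h import *
s=readout.get_state();z=s["tool_pos"][2]
a=wz(px(260,230,4,[[246,414],[120,414],[372,414]]),z+.0275,s);print(a[0],np.linalg.norm(a[1]-a[2]))
Q=wz(px(260,230,4,[[246,310],[246,523]]),z+.0275,s);print("ring near/far y",Q)
t=wz(px(260,230,4,[[66,215],[434,228]]),z-.009,s);print(t.mean(0),np.linalg.norm(t[0]-t[1]))
t=wz(px(260,230,4,[[245,46]]),z-.022,s);print("tyre far bottom edge",t)
print("tip",wz(px(260,230,4,[[251,20]]),.065,s))
print("seat far corners",wz([[274,180],[371,180]],.035,s))
print(s["tool_pos"])
```

```text
[0.5613 0.1353 0.1949] 0.022689463851032602
ring near/far y [[0.5605 0.1456 0.1949]
 [0.5622 0.1241 0.1949]]
[0.5616 0.1385 0.1584] 0.042029942947465794
tyre far bottom edge [[0.5597 0.1555 0.1454]]
tip [[0.5621 0.1374 0.065 ]]
seat far corners [[0.5227 0.1697 0.035 ]
 [0.5966 0.1754 0.035 ]]
[0.5619 0.1344 0.1674]
```

The axis is within about 1 mm. I'll go down to just above the spindle tip, then check.

>>> move_arm(targets=[1,0.0014,0,0.03,0,0,0,1,0.0014,0,0.055,0,0,0,1,0.0014,0,0.072,0,0,0,1,0.0014,0,0.072,0,0,0,1,0.0014,0,0.072,0,0,0,1,0.0014,0,0.072,0,0,0])

```text
t: 8.75
tool_pos: [0.5623, 0.1368, 0.0966]
ee_rot: [2.132, 2.306, 0.003]
contact_force: [-0.5, -0.3, -0.2]
finger_gap: 0.271
```

Run:
```python
from h import *
s=readout.get_state();print(s["tool_pos"],s["contact_force"],s["finger_gap"])
for n in("side","scene"):
    a=eyes.snapshot(n);x,y=(225,130) if n=="side" else (370,270)
    cv2.imwrite(f"pics/{n}7.png",cv2.resize(a[y:y+120,x:x+120],None,fx=4,fy=4,interpolation=cv2.INTER_CUBIC))
```

```text
[0.5623 0.1368 0.0966] [-0.4548 -0.3086 -0.1718] 0.2712907896117466
```

View pics/side7.png

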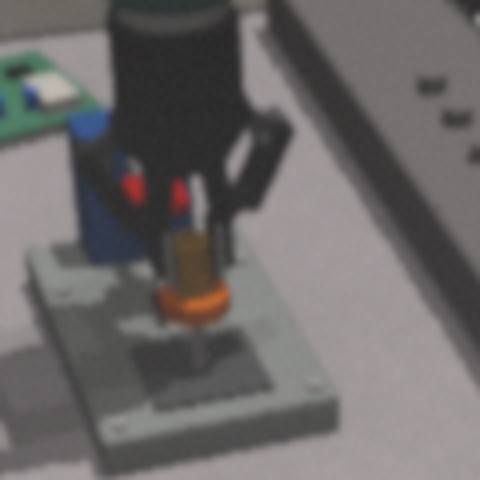

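View pics/scene7.png

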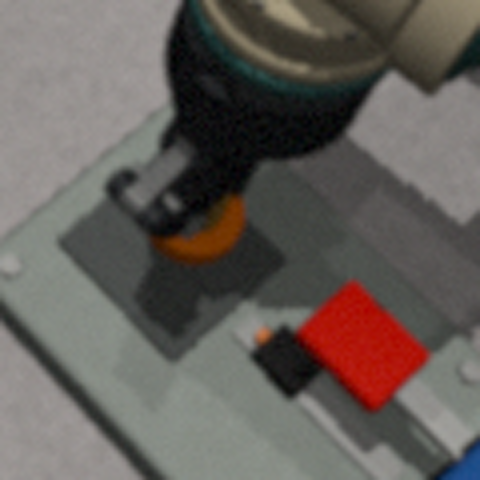

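>>> move_arm(targets=[1,-0.001,0,0.005,0,0,0,1,-0.001,0,0.012,0,0,0,1,-0.001,0,0.018,0,0,0,1,-0.001,0,0.018,0,0,0,1,-0.001,0,0.018,0,0,0])

```text
t: 9.48
tool_pos: [0.5618, 0.1357, 0.0774]
ee_rot: [-2.133, -2.307, -0.0]
contact_force: [-0.0, 0.1, -0.5]
finger_gap: 0.266
```

Run:
```python
from h import *
s=readout.get_state();print(s["tool_pos"],s["contact_force"],s["torque"],s["finger_gap"])
```

```text
[0.5618 0.1357 0.0774] [-0.0169  0.1477 -0.5285] [-0.0384 -0.0428 -0.0113] 0.26561687632754616
```

There is no contact with the spindle about 10 mm inside the bore. Continuing down.

>>> move_arm(targets=[1,0,0,0.006,0,0,0,1,0,0,0.012,0,0,0,1,0,0,0.017,0,0,0,1,0,0,0.019,0,0,0,1,0,0,0.019,0,0,0,1,0,0,0.019,0,0,0])

```text
t: 10.22
tool_pos: [0.5619, 0.1357, 0.0585]
ee_rot: [2.132, 2.307, 0.001]
contact_force: [-0.2, -0.1, -1.1]
finger_gap: 0.272
```

Run:
```python
from h import *
s=readout.get_state();print(s["tool_pos"],s["contact_force"],s["torque"],s["finger_gap"])
```

```text
[0.5619 0.1357 0.0585] [-0.2235 -0.1385 -1.1023] [-0.0168 -0.0112  0.0462] 0.27216414837743946
```

>>> move_arm(targets=[1,0,0,0.001,0,0,0,1,0,0,0.001,0,0,0,0.4,0,0,0.001,0,0,0,0,0,0,0.001,0,0,0,0,0,0,0.001,0,0,0,0,0,0,0.001,0,0,0,0,0,0,0.001,0,0,0,0,0,0,0.001,0,0,0])

```text
t: 11.22
tool_pos: [0.5617, 0.1357, 0.0573]
ee_rot: [-2.132, -2.307, -0.0]
contact_force: [0.3, -0.4, -0.6]
finger_gap: 1.001
```

Run:
```python
from h import *
s=readout.get_state();print(s["tool_pos"],s["contact_force"],s["torque"],s["finger_gap"])
cv2.imwrite("pics/w8.png",eyes.snapshot("wrist"))
```

```text
[0.5617 0.1357 0.0573] [ 0.3301 -0.3956 -0.6191] [-0.0085  0.0168  0.0112] 1.0005245146734552
```

View pics/w8.png

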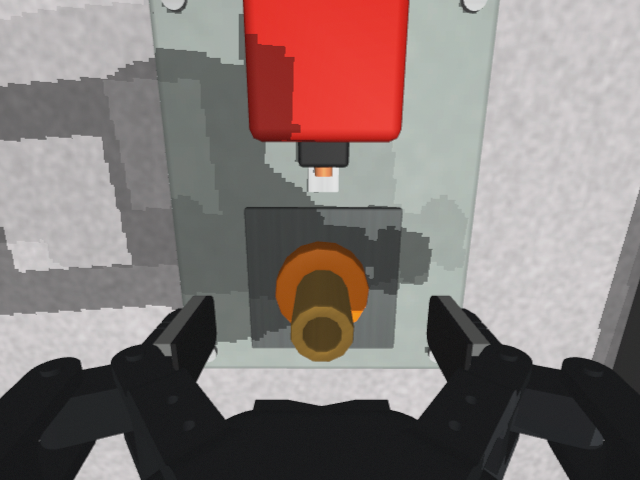

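The wheel is released, standing upright on the seat with the hub ring at (322,333). I'll rise straight up, then verify.

>>> move_arm(targets=[0,0,0,-0.01,0,0,0,0,0,0,-0.03,0,0,0,0,0,0,-0.06,0,0,0,0,0,0,-0.1,0,0,0,0,0,0,-0.13,0,0,0,0,0,0,-0.13,0,0,0,0,0,0,-0.13,0,0,0])

```text
t: 12.15
tool_pos: [0.5613, 0.1356, 0.1864]
ee_rot: [-2.132, -2.306, 0.001]
contact_force: [0.5, -0.5, -0.6]
finger_gap: 0.998
```

Run:
```python
from h import *
s=readout.get_state();print(s["tool_pos"],s["contact_force"],s["finger_gap"])
print(*rel([.5554,.2205,.165],4.5))
a=eyes.snapshot("wrist");cv2.imwrite("pics/w9.png",a);cv2.imwrite("pics/w9z.png",cv2.resize(a[180:300,260:390],None,fx=5,fy=5,interpolation=cv2.INTER_CUBIC))
a=eyes.snapshot("side");cv2.imwrite("pics/s9.png",cv2.resize(a[130:260,215:345],None,fx=4,fy=4,interpolation=cv2.INTER_CUBIC))
```

```text
[0.5613 0.1356 0.1864] [ 0.454  -0.5417 -0.5533] 0.9982548893789049
[85.0597  0.7598 21.4301] [-0.0706  0.0023 -0.0004]
```

View pics/w9.png

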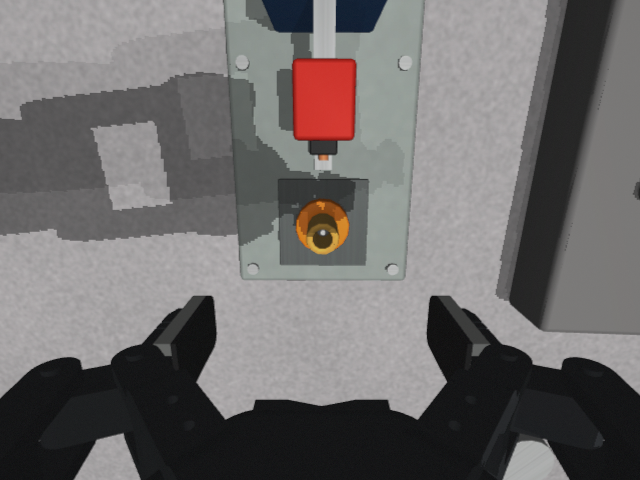

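View pics/s9.png

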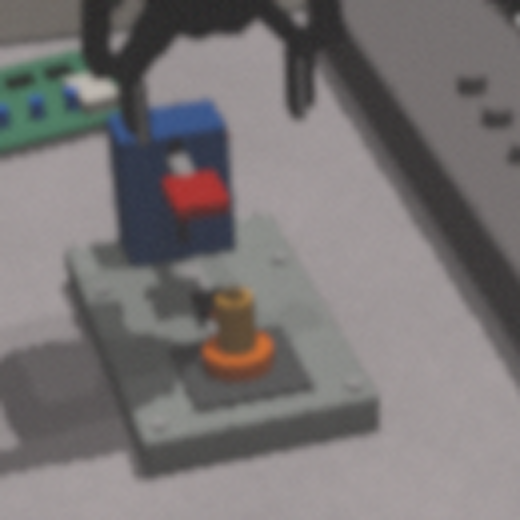

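The wheel stands flat on the seat, with the spindle tip visible inside the bore at (322,233). The paddle is still up. Next, move over the paddle and shut the fingers.

>>> move_arm(targets=[1,0.04,0,0,0,0,0,1,0.085,0.001,0,0,0,0,1,0.085,0.001,0.02,0,0,0,1,0.085,0.001,0.02,0,0,0,1,0.085,0.001,0.02,0,0,0,1,0.085,0.001,0.02,0,0,0,1,0.085,0.001,0.02,0,0,0,1,0.085,0.001,0.02,0,0,0], force=80)

```text
t: 13.25
tool_pos: [0.5562, 0.2204, 0.1676]
ee_rot: [2.133, 2.307, 0.001]
contact_force: [1.0, -0.3, -0.5]
finger_gap: 0.006
```

Run:
```python
from h import *
s=readout.get_state();print(s["tool_pos"],s["contact_force"],s["finger_gap"])
cv2.imwrite("pics/w10.png",eyes.snapshot("wrist"))
```

```text
[0.5562 0.2204 0.1676] [ 0.966  -0.2952 -0.5454] 0.006076567061169642
```

View pics/w10.png

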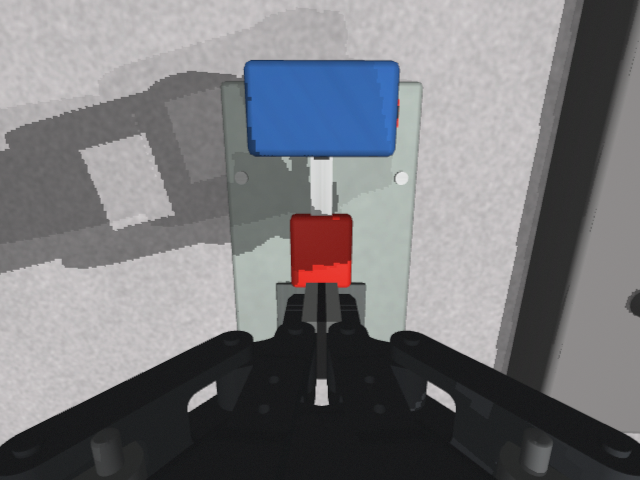

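The fingers are shut above the paddle, and x is lined up with the paddle centre. I'll descend to contact.

>>> move_arm(targets=[1,0,0.0005,0.02,0,0,0,1,0,0.0005,0.038,0,0,0,1,0,0.0005,0.046,0,0,0,1,0,0.0005,0.052,0,0,0,1,0,0.0005,0.057,0,0,0,1,0,0.0005,0.057,0,0,0,1,0,0.0005,0.057,0,0,0])

```text
t: 14.18
tool_pos: [0.5567, 0.2206, 0.111]
ee_rot: [2.132, 2.307, 0.001]
contact_force: [-4.1, -2.4, 4.3]
finger_gap: -0.001
```

Run:
```python
from h import *
s=readout.get_state();print(s["tool_pos"],s["contact_force"],s["torque"],s["finger_gap"])
cv2.imwrite("pics/w11.png",eyes.snapshot("wrist"))
```

```text
[0.5567 0.2206 0.111 ] [-4.1413 -2.3817  4.281 ] [-0.2423  0.6045 -0.0207] -0.0012781441495531662
```

View pics/w11.png

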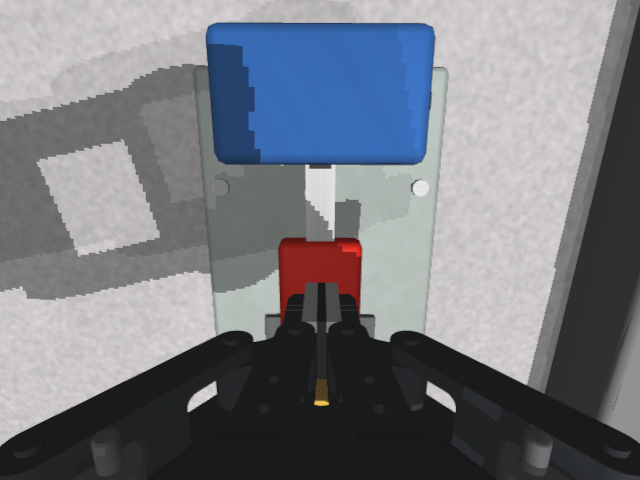

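Contact made at 4 N upward. There is some side load, likely stick friction while the arm settles, so I'll press in stages and watch it.

>>> move_arm(targets=[1,0,0,0.005,0,0,0,1,0,0,0.01,0,0,0,1,0,0,0.015,0,0,0,1,0,0,0.02,0,0,0,1,0,0,0.02,0,0,0])

```text
t: 14.85
tool_pos: [0.5568, 0.2207, 0.091]
ee_rot: [2.132, 2.307, 0.002]
contact_force: [-2.1, -0.6, 4.6]
finger_gap: -0.003
```

Run:
```python
from h import *
s=readout.get_state();print(s["tool_pos"],s["contact_force"],s["torque"],s["finger_gap"])
```

```text
[0.5568 0.2207 0.091 ] [-2.1423 -0.6458  4.5591] [-0.1427  0.4671 -0.0159] -0.002752758322637174
```

Now at 24 mm, past the first click, with side load falling. I'll continue to about 44 mm.

>>> move_arm(targets=[1,0,0,0.005,0,0,0,1,0,0,0.01,0,0,0,1,0,0,0.015,0,0,0,1,0,0,0.018,0,0,0,1,0,0,0.018,0,0,0])

```text
t: 15.48
tool_pos: [0.5569, 0.2207, 0.0736]
ee_rot: [2.132, 2.307, 0.002]
contact_force: [-3.6, -2.3, 6.9]
finger_gap: 0.001
```

Run:
```python
from h import *
s=readout.get_state();print(s["tool_pos"],s["contact_force"],s["torque"],s["finger_gap"])
```

```text
[0.5569 0.2207 0.0736] [-3.5596 -2.2673  6.8921] [-0.2226  0.7118  0.028 ] 0.0006928396010329797
```

>>> move_arm(targets=[1,0,0,0.003,0,0,0,1,0,0,0.006,0,0,0,1,0,0,0.0075,0,0,0,1,0,0,0.0075,0,0,0,1,0,0,0.0075,0,0,0,1,0,0,0.0075,0,0,0])

```text
t: 16.23
tool_pos: [0.5569, 0.2207, 0.066]
ee_rot: [2.132, 2.307, 0.002]
contact_force: [-4.7, -0.9, 7.3]
finger_gap: -0.003
```

Run:
```python
from h import *
s=readout.get_state();print(s["tool_pos"],s["contact_force"],s["torque"],s["finger_gap"])
for n,x,y in(("side",215,130),("scene",370,260)):
    a=eyes.snapshot(n);cv2.imwrite(f"pics/{n}12.png",cv2.resize(a[y:y+190,x:x+190] if n=="scene" else a[y:y+130,x:x+130],None,fx=3 if n=="scene" else 4,fy=3 if n=="scene" else 4,interpolation=cv2.INTER_CUBIC))
cv2.imwrite("pics/w12.png",eyes.snapshot("wrist"))
```

```text
[0.5569 0.2207 0.066 ] [-4.7062 -0.8689  7.3316] [-0.2536  0.7395 -0.0041] -0.0034548599720336487
```

View pics/scene12.png

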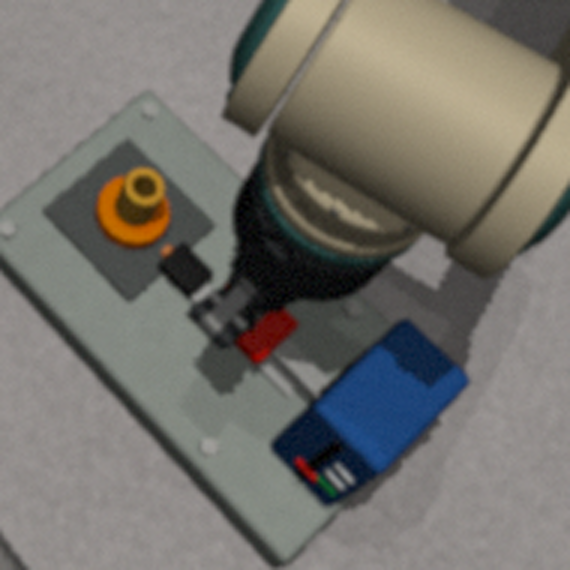

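View pics/side12.png

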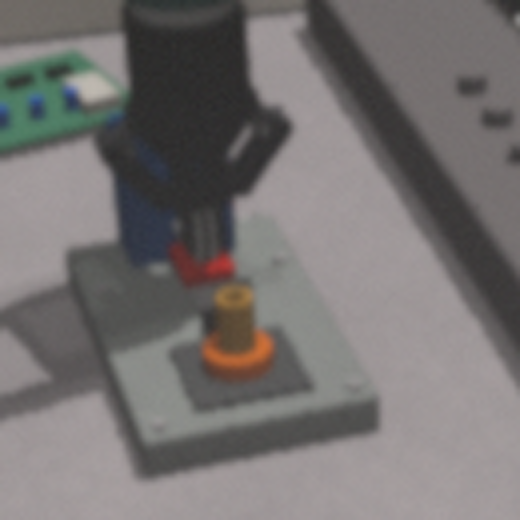

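View pics/w12.png

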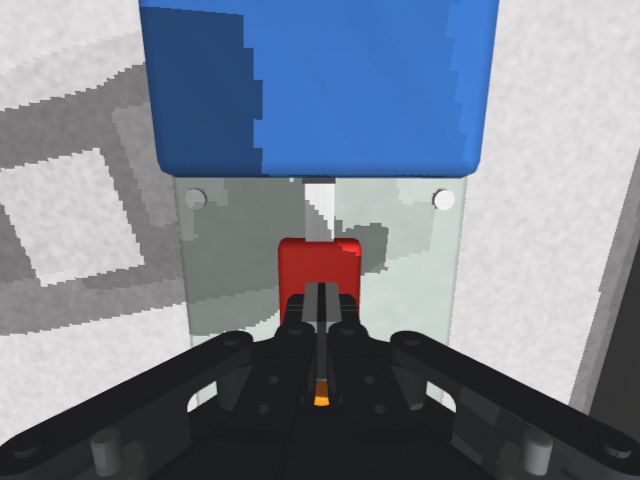

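The red pointer is level with the green mark at (305,468) in the scene crop. The wheel is upright on the seat, with the pickup head short of it. I'll check that everything is still, then hand in.

>>> move_arm(targets=[1,0,0,0,0,0,0,1,0,0,0,0,0,0])

```text
t: 16.62
tool_pos: [0.5569, 0.2207, 0.0659]
ee_rot: [2.132, 2.307, 0.002]
contact_force: [-4.0, -2.3, 8.0]
finger_gap: -0.0
```

Run:
```python
from h import *
s=readout.get_state();print(s["t"],s["tool_pos"],s["contact_force"],np.abs(s["dq"]).max())
if s["contact_force"][2]>4 and .063<s["tool_pos"][2]<.068: print(env.sign_off())
```

```text
16.625 [0.5569 0.2207 0.0659] [-3.9522 -2.288   7.9805] 0.0019259307972136742
the job is handed in; nothing more can be done
None
```

I took the orange wheel out of the bin, set it hub up over the spindle and let go. I then pressed the red paddle to its third click with the shut fingers and handed in at 16.6 s, still holding it down.

**Last checks:**
- **Wheel:** it sits upright and flat on the seat, and the fingers are clear of it.
- **Paddle:** it is about 49 mm down, judged from the fingertip height. The push was about 8 N and the arm was still. The red pointer was level with the green mark.

**What went wrong or disagreed:**
- My first move call used the wrong units. The row limit cut it to about 60 mm in free space, with no effect.
- A steady side force of 2 to 5 N stayed on the tool while pressing. I took it for friction on the paddle top but did not confirm that.
- An early side-camera estimate put the seat 6 mm away from the other views. I used the wrist and scene values, and the fit confirmed them.
- I did not measure the blue and white wheels, jar and screwdriver again at the end. Nothing I saw suggested I had touched them.

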